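# Switch on the battery test station and hold its dial on pre-charge

### The arm

A 6-joint arm with a two-finger parallel gripper is mounted at the origin on the work surface. World frame = base frame: x ahead of the robot, y to its left, z up, the work surface at z = 0. Lengths are in mm, angles in rad, forces in N, time in s.
With the tool pointing down it reaches from about 275 to 725 mm from the base axis. Payload 5.6 kg.
Tool frame: the origin (TCP) lies on the centre line of the jaws, within the pads' length; the fingertips stand 8 mm ahead of it and the grasp point (between the pads) lies 11 mm behind it; z points along the fingers, y is the line along which they close (so a half turn about z gives the same grasp; the last joint's range is limited). The gripper opens to 85 mm and grips with 20 to 120 N. Pads are 22 mm wide; open, the fingers measure 114 mm over their backs; the gripper's body (76 mm by 85 mm) begins 54 mm behind the grasp point. The pads swing forward as they close: fully open they stand 13 mm farther back than shut.
Start: joints at [-0.906, 0.255, 0.108, 0, -1.424, -0.285], TCP at [203.923, -510.792, 239.283] pointing down, gripper open.
Joint ranges: [-2.95, 2.95], [-1.21, 1.97], [-1.09, 1.5], [-2.87, 1.71], [-2.94, -0.07], [-3.05, 3.05]. Speed limits (rad/s): [2.57, 2.57, 3.14, 3.14, 3.14, 3.14].

### API

Orientations are given as a rotation vector (axis times angle).
In Python, from workcell import manip gives the robot as it stands.
- The arm moves only by the shell command python3 jog.py 'ROWS' [FORCE]. ROWS is a JSON list that holds a single list of rows (three levels of brackets), with 1 to 5 rows, each of 5 numbers: dx, dy, dz in cm, then a turn about the tool's z in rad, then the opening from 0.0 (shut) to 1.0 (fully open); each row shifts and turns the commanded pose from where the row before left it, along the tool's axes as they then stand; what a row does not reach is not made up. A row lasts 1/10 s, in which the tool goes at most 50 mm and 0.15 rad, less where a joint would pass 70% of its speed; a pose out of reach is approached as far as the arm can. The fingers move at their own pace and stop on an object; FORCE is the grip in N (left out, the last holds). Time passes only in rows, so rows that do not move let the fingers close. It prints the time, the measured TCP pose, the force, the opening and the grip force at its end. Input that does not fit is refused with a message, and nothing moves.
- manip.get_obs(): the state, without advancing time (a new reading comes with each control period).
- manip.camera(name): name is "scene" or "side" or "wrist"; returns the picture (420x560x3 uint8, red, green, blue); there is no depth.
- manip.camera_info(name): a dict with "fx", "fy", "cx", "cy" (pixels), "T" (4x4, takes a point from camera to world coordinates). Camera axes: x right, y up, looking along -z (the intrinsics and any distortion apply to the point x, -y, -z); pixel columns grow to the right and rows downward; lengths in mm; the calibration is good to about 2 mm. A picture is of the moment at which its call begins: read the wrist's pose just before it. camera_info takes no time and is no camera call; for the wrist camera it gives the pose at the moment of the call.
- manip.finish_job(): hands the job in; it is judged then, once.
The state is a dict: "clock": time; "joint_positions": joint angles; "dq": joint speeds; "joint_torque": joint torques, N m; "position": TCP position; "eef_rot": TCP orientation; "force": force on the tool from outside, world axes, zero at the start; "moment": the same for the moment, N m; "opening": opening from 0.0 (shut) to 1.0 (fully open); "gripper_force": force on a finger pad.
Only numpy, scipy, OpenCV 4.12 (cv2) and the standard library are available. Lean on these libraries where they do the work, as an engineer would, in place of code of your own. Each camera call takes 0.05 s, during which the arm holds its last target. There are 200 camera calls.

### The job

First flip the red-tipped toggle on the grey and yellow isolator box from off (leaning over the white mark) fully over to on (leaning over the green mark). Then turn the red spring-return dial on the blue box clockwise from its rest mark, past the two yellow detents, to the third, green one; keep it there for two seconds and finish still holding it there with the gripper, because it springs back to rest when let go. Leave the stop button unpressed and the other things on the bench where they are.

Things in the scene. Friction and masses are not known exactly. Their poses are not given: they have to be found in the camera images.
- isolator_box: fixed isolator box, grey with yellow top, 120 (x) x 90 (y) x 60 mm high; origin at the centre of its underside, on the table. Its x axis points from the off side (white mark) to the on side (green mark). The toggle's level hinge pin lies along its y axis 68 mm above the origin, between two dark cheeks (30 mm long, 38 mm over both, tops 78 mm above the table)
- isolator (a joint): toggle angle: 0 = off, leaning 0.6 rad from upright to the box's -x side; 1.2 = on, leaning 0.6 rad to its +x side. Over-centre, detents at both ends: it takes up to 0.22 N m, snaps on by itself once past upright (0.6), and stays there
- isolator_tip (a point): centre of the red ball (26 mm across) at the end of the toggle, a steel rod 12 mm thick; 85 mm from the hinge pin
- dial_box: fixed blue box 130 x 130 x 70 mm high carrying the dial; origin at the centre of its underside. The dial turns about the box's vertical axis. White rest mark on the box's -x side, then two yellow marks and a green one, 0.4 rad apart clockwise seen from above (from -x towards +y of the box)
- dial (a joint): dial angle, growing clockwise seen from above: 0 = at rest, 0.4 and 0.8 = first and second detents (yellow marks), 1.2 = third (green mark), hard stop at 1.25. A spring returns it to 0 from everywhere when let go (about 0.08 N m at rest, 0.2 N m at the third); the detents are felt as a ripple of 0.05 N m and do not hold it
- dial_grip (a point): point on the dial's axis at the height to grip, 103 mm above the table. The dial has a grey skirt 66 mm across and on it an upright red grip bar 60 mm long, 14 mm thick, from 81 to 117 mm above the table, with a white line towards its pointing end. At rest the bar lies along the box's x axis; it turns with the dial
- stop (a joint): travel of the red emergency stop button (36 mm across, on a yellow housing, at the middle of the bench's back): 0 = up, 0.006 m = fully pressed. Must not be pressed
- cassette: loose galvanised battery cassette, 150 x 130 x 120 mm high, 3 kg, bracket handle on its -x face; origin at the centre of its underside. Bystander
- screwdriver: loose screwdriver, 180 mm long, lying between the boxes along its x axis. Bystander
- wrench: loose wrench, 160 mm long, lying along its x axis. Bystander
- tray: loose blue parts tray, 90 x 120 x 30 mm high; origin at the centre of its underside. Bystander
- tape: loose orange roll, 96 mm across, 24 mm high, lying flat; origin at the centre of its underside. Bystander
- cleaner: loose can with a green label, 60 mm across, 160 mm high; origin at the centre of its underside. Bystander

How it is judged:
By the outcome, as a careful person would: the job done as asked, in the order asked, and still so for the second after the job is handed in, while the arm keeps its last pose, push and grip.
It also fails if it takes over 51 s, if anything falls off the work surface, if the arm or the gripper's body presses on something with over 40 N, if the wrist force passes 120 N, or if a joint passes its speed limit or range.

## Working session

There is one attempt and no reset: what is moved stays moved. The work goes in short steps, Python scripts to look and compute and a shell command to move; the robot and the scene stay as the last step left them, time stands still between calls to the robot, and variables do not carry over. Pictures are saved under pics/ and viewed, at most 10 in all, crops included, and the job is handed in when it is done.

```bash
mkdir -p pics; ls; python3 - <<'E'
from workcell import manip
import cv2,numpy as np
for n in("scene","side"):
    im=manip.camera(n);cv2.imwrite(f"pics/{n}0.png",im[:,:,::-1]);print(n,manip.camera_info(n))
print(manip.get_obs())
E
```

```text
jog.py
pics
workcell.py
scene {'fx': 409.8457059880354, 'fy': 409.8457059880354, 'cx': 273.51722815060543, 'cy': 209.05007481551687, 'T': array([[-1.21566799e-01, -7.74289766e-01,  6.21044984e-01,
         1.26272759e+03],
       [ 9.92518879e-01, -8.76992782e-02,  8.49418170e-02,
         8.30278268e+01],
       [-1.13043828e-02,  6.26724976e-01,  7.79158530e-01,
         1.00691377e+03],
       [ 0.00000000e+00,  0.00000000e+00,  0.00000000e+00,
         1.00000000e+00]])}
side {'fx': 546.3250466135697, 'fy': 546.3250466135697, 'cx': 276.5822402217945, 'cy': 219.70269342446517, 'T': array([[ 8.94317692e-01,  3.12807737e-01, -3.19917467e-01,
         6.33794082e+01],
       [-4.47430463e-01,  6.27401590e-01, -6.37317210e-01,
        -9.66680186e+02],
       [ 1.35897326e-03,  7.13104877e-01,  7.01056052e-01,
         1.15076426e+03],
       [ 0.00000000e+00,  0.00000000e+00,  0.00000000e+00,
         1.00000000e+00]])}
{'clock': 0.1, 'joint_positions': array([-9.06406742e-01,  2.55705576e-01,  1.07157313e-01, -4.22218540e-04,
       -1.42389117e+00, -2.84604526e-01]), 'dq': array([-0.00096216, -0.00117695,  0.00374294,  0.00097552, -0.00074037,
        0.00058881]), 'joint_torque': array([-2.90010270e-03, -3.87601769e+01,  2.38475096e+01,  5.37789747e+00,
       -3.76337717e-03, -2.82761027e-05]), 'position': array([ 203.80002337, -510.40118072,  238.48609752]), 'eef_rot': array([ 5.92818522e-01, -3.08476598e+00, -2.59525451e-03]), 'force': array([ 0.36464439, -0.25612546, -0.38527904]), 'moment': array([1.18970210e-02, 2.88052436e-05, 4.74684122e-03]), 'gripper_force': 0.0, 'opening': 0.9990512338971177}
```
View pics/scene0.png

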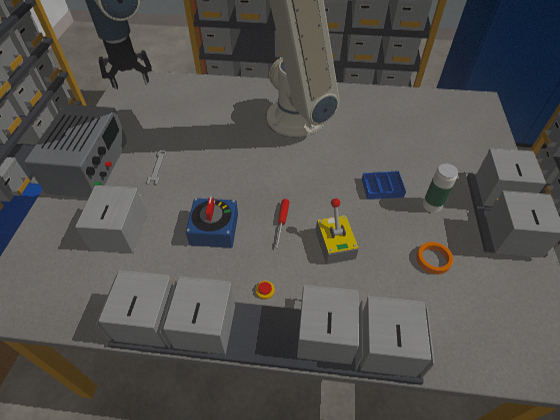

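View pics/side0.png

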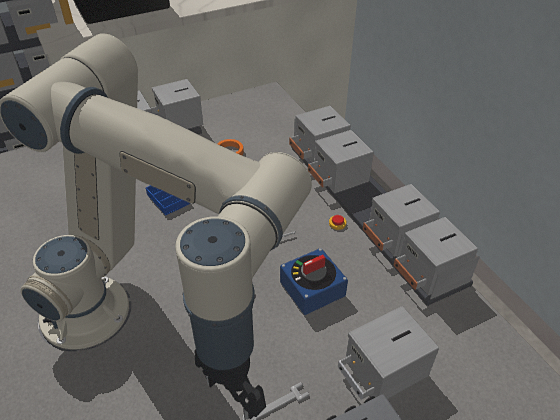

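The scene camera shows the dial box near (212,222), the isolator near (337,235), the stop at (265,290) and the screwdriver between the boxes. The side camera shows the dial box near (314,280). I'll enlarge these for exact points.

```bash
python3 - <<'E'
import cv2,numpy as np
im=cv2.imread("pics/scene0.png")
def c(im,x,y,w,h,s): return cv2.resize(im[y:y+h,x:x+w],None,fx=s,fy=s,interpolation=cv2.INTER_CUBIC)
a=c(im,180,185,66,72,6);b=c(im,310,190,66,72,6)
cv2.imwrite("pics/crop0.png",np.hstack([a,b]))
cv2.imwrite("pics/crop1.png",c(cv2.imread("pics/side0.png"),270,240,90,80,8))
E
```

View pics/crop0.png

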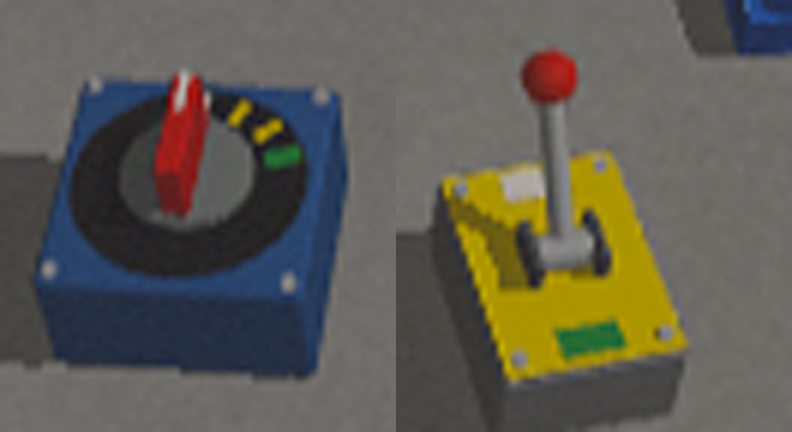

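View pics/crop1.png

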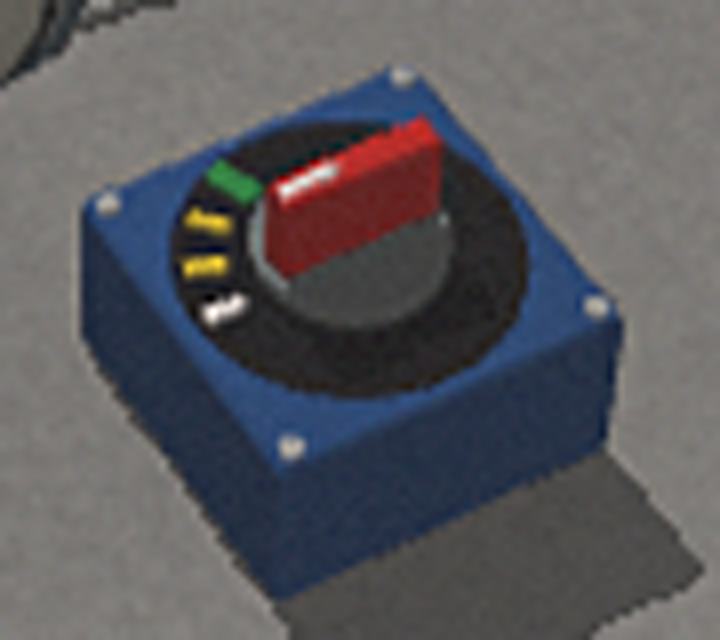

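```bash
cat > h.py <<'E'
import numpy as np
from workcell import manip
def ray(n,uv,z):
    I=manip.camera_info(n);uv=np.atleast_2d(uv).astype(float);T=I["T"]
    d=np.c_[(uv[:,0]-I["cx"])/I["fx"],-(uv[:,1]-I["cy"])/I["fy"],-np.ones(len(uv))]@T[:3,:3].T
    o=T[:3,3];return o+d*((z-o[2])/d[:,2])[:,None]
def crop(p,s,x,y): return (np.array(p)+.5)/s-.5+[x,y]
E
python3 - <<'E'
from h import *
np.set_printoptions(precision=1,suppress=True)
for nm,n,p,s,x,y,z in [("dial","scene",[(96,86),(321,96),(288,282),(49,270)],6,180,185,70),
 ("dial","side",[(108,204),(403,76),(597,306),(291,447)],8,270,240,70),
 ("iso","scene",[(64,188),(204,166),(269,333),(122,358)],6,310,190,60)]:
    P=ray(n,crop(p,s,x,y),z);print(nm,n,P,P.mean(0))
    a=P[2]+P[3]-P[0]-P[1];b=P[1]+P[2]-P[0]-P[3]
    print("len",np.linalg.norm(a[:2])/2,np.linalg.norm(b[:2])/2,"yaw of a",np.arctan2(a[1],a[0]),"yaw of b",np.arctan2(b[1],b[0]))
print("ball",ray("scene",crop([154,76],6,310,190),138.2))
print("dial bar top scene",ray("scene",crop([(184,76),(175,182)],6,180,185),117))
print("dial bar top side",ray("side",crop([(275,192),(430,125)],8,270,240),117))
print("marks", ray("side",crop([(225,310),(205,265),(207,220),(235,183)],8,270,240),70))
print("stop",ray("scene",[265,288],50), "driver",ray("scene",[(286,201),(277,246)],12))
E
```

```text
dial scene [[ 503.5 -256.3   70. ]
 [ 497.3 -143.1   70. ]
 [ 611.3 -137.7   70. ]
 [ 617.2 -251.1   70. ]] [ 557.3 -197.1   70. ]
len 113.95321391977747 113.50965002589598 yaw of a 0.046793021957971116 yaw of b 1.6244552040837523
dial side [[ 496.3 -142.3   70. ]
 [ 610.3 -136.2   70. ]
 [ 616.2 -249.8   70. ]
 [ 502.  -255.5   70. ]] [ 556.2 -195.9   70. ]
len 113.59364678148174 114.21977769818176 yaw of a -1.5196362119521836 yaw of b 0.05180695752051892
iso scene [[536.5 119.5  60. ]
 [515.4 186.2  60. ]
 [609.6 217.4  60. ]
 [631.  150.8  60. ]] [573.1 168.5  60. ]
len 99.38958161404959 69.96911269241379 yaw of a 0.31932254306723595 yaw of b 1.8794010749103005
ball [[527.4 154.2 138.2]]
dial bar top scene [[ 530.8 -199.   117. ]
 [ 594.2 -189.2  117. ]]
dial bar top side [[ 526.4 -197.   117. ]
 [ 583.7 -194.3  117. ]]
marks [[ 509.5 -198.4   70. ]
 [ 512.5 -179.1   70. ]
 [ 521.9 -162.7   70. ]
 [ 537.6 -152.8   70. ]]
stop [[763.5 -11.3  50. ]] driver [[432.8   9.8  12. ]
 [605.3   1.4  12. ]]
```

Both boxes check out: the screw spacings come out consistent and the ball is where the geometry predicts. The dial axis is at about (556.7, -196.5) with yaw 0.049. The isolator is at (573, 168.5) with yaw 0.316. I'll grip the ball with the jaw line along the box's y axis.

Units first: shifts go in cm. So -29 mm is -2.9, 30 mm is 3.

```bash
python3 jog.py '[[[0,0,0,0.064,1],[-2.9,3,0,0,1],[-2.9,3,0,0,1],[-2.9,3,0,0,1],[-2.9,3,0,0,1]]]' 30
python3 jog.py '[[[-2.9,3,0,0,1],[-2.9,3,0,0,1],[-2.9,3,0,0,1],[-2.9,3,0,0,1],[-2.9,3,0,0,1]]]'
python3 jog.py '[[[-2.9,3,0,0,1],[-2.9,3,0,0,1],[-2.9,3,0,0,1],[-2.9,3,0,0,1],[-2.9,3,0,0,1]]]'
python3 jog.py '[[[-2.9,3,0,0,1],[-2.9,3,0,0,1],[-2,2,0,0,1],[0,0,0,0,1],[0,0,0,0,1]]]'
cat >> h.py <<'E'
from scipy.spatial.transform import Rotation as R
def goto(p,yaw):
    "shift in the tool's axes (after the turn) to p, and the turn, for tool y at world yaw"
    o=manip.get_obs();M=R.from_rotvec(o["eef_rot"]).as_matrix()
    y=np.arctan2(M[1,1],M[0,1]);t=(y-yaw+np.pi/2)%np.pi-np.pi/2
    M2=M@R.from_rotvec([0,0,t]).as_matrix()
    print("t",o["clock"],"shift",(M2.T@(np.array(p)-o["position"])).round(1),"turn",round(t,3),"pos",o["position"].round(1),"zax",M[:,2].round(3),"F",o["force"].round(1),"op",round(o["opening"],3),"g",o["gripper_force"],"q6",o["joint_positions"][5])
E
python3 -c "
from h import *
goto([527.4,154,127],1.887)"
```

```text
clock: 0.6
position: [277.1, -359.1, 238.8]
eef_rot: [0.493, -3.102, -0.001]
force: [1.6, 0.0, 0.8]
opening: 1.0
gripper_force: 0.0
clock: 1.1
position: [368.3, -171.3, 239.1]
eef_rot: [0.494, -3.102, -0.0]
force: [1.0, -1.3, 0.3]
opening: 0.997
gripper_force: 0.0
clock: 1.6
position: [459.6, 16.3, 239.1]
eef_rot: [0.495, -3.102, -0.0]
force: [1.1, -1.2, 0.5]
opening: 1.001
gripper_force: 0.0
clock: 2.1
position: [508.4, 115.1, 238.5]
eef_rot: [0.495, -3.101, 0.001]
force: [0.1, -1.5, -0.2]
opening: 0.999
gripper_force: 0.0
t 2.1 shift [-30.3  31.1 111.4] turn 0.001 pos [508.4 115.1 238.5] zax [-0.002 -0.001 -1.   ] F [ 0.1 -1.5 -0.2] op 0.999 g 0.0 q6 -1.7772788616081958
```

In the tool's units: 25 mm is 2.5, 15.6 mm is 1.56.

```bash
python3 jog.py '[[[-1.5,1.55,0,0,1],[-1.53,1.56,0,0,1],[0,0,0,0,1],[0,0,2.5,0,1],[0,0,2.5,0,1]]]' >/dev/null
python3 jog.py '[[[0,0,2.5,0,1],[0,0,2.5,0,1],[0,0,1.1,0,1],[0,0,0,0,1],[0,0,0,0,1]]]'
python3 - <<'E'
from h import *
import cv2
goto([527.4,154,127],1.887)
cv2.imwrite("pics/s1.png",cv2.resize(manip.camera("scene")[140:280,270:410,::-1],None,fx=4,fy=4,interpolation=2))
E
```

```text
clock: 3.1
position: [528.4, 153.5, 129.6]
eef_rot: [-0.493, 3.101, -0.0]
force: [0.4, -0.1, 0.3]
opening: 1.002
gripper_force: 0.0
t 3.1 shift [0.8 0.8 2.5] turn -0.001 pos [528.4 153.5 129.6] zax [ 0.002  0.    -1.   ] F [ 0.4 -0.1  0.3] op 1.002 g 0.0 q6 -1.8229878299894393
```

View pics/s1.png

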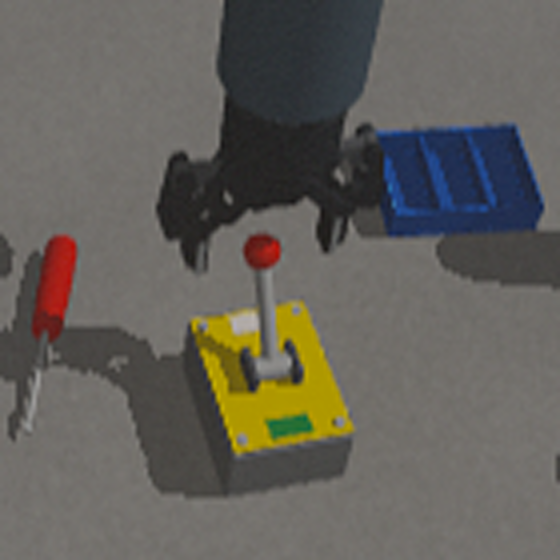

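The ball, at (262,250) in the crop, sits centred between the open fingers at (195,250) and (330,235). Next I'll close on it and follow the arc.

```bash
python3 jog.py '[[[0,0,0.2,0,0.1],[0,0,0,0,0.1],[0,0,0,0,0.1],[0,0,0,0,0.1],[0,0,0,0,0.1]]]' 30
python3 jog.py '[[[0,0,0,0,0.1],[0,0,0,0,0.1],[0,0,0,0,0.1]]]' 30
```

```text
clock: 3.65
position: [528.0, 153.6, 126.6]
eef_rot: [-0.494, 3.102, -0.001]
force: [-1.5, -1.5, 2.0]
opening: 0.283
gripper_force: 29.3
clock: 3.95
position: [528.0, 153.7, 126.6]
eef_rot: [-0.494, 3.102, -0.0]
force: [-1.7, -0.4, 3.3]
opening: 0.285
gripper_force: 29.4
```

In the tool's units: -12 mm is -1.2, -6.8 mm is -0.68.

```bash
python3 jog.py '[[[-1.2,0,-0.68,0,0.1],[-1.2,0,-0.45,0,0.1],[-1.2,0,-0.26,0,0.1],[-1.2,0,-0.09,0,0.1],[-1.2,0,0.09,0,0.1]]]'
python3 jog.py '[[[-1.2,0,0.26,0,0.1],[-1.2,0,0.45,0,0.1],[-1.2,0,0.68,0,0.1],[0,0,0,0,0.1],[0,0,0,0,0.1]]]'
python3 -c "
from h import *
goto([618.6,183.4,127],1.887)"
```

```text
clock: 4.45
position: [584.8, 172.5, 140.1]
eef_rot: [0.494, -3.101, -0.0]
force: [-0.2, 0.0, 0.6]
opening: 0.281
gripper_force: 31.0
clock: 4.95
position: [620.1, 184.2, 126.2]
eef_rot: [-0.494, 3.101, 0.001]
force: [1.8, 1.7, 3.8]
opening: 0.284
gripper_force: 32.0
t 4.95 shift [ 1.7 -0.3 -0.8] turn -0.0 pos [620.1 184.2 126.2] zax [ 0.001  0.001 -1.   ] F [1.8 1.7 3.8] op 0.284 g 31.99655771255493 q6 -1.7845872265156555
```

Fully over. Next I'll release, go straight up and check.

In the tool's units: -20 mm is -2.

```bash
python3 jog.py '[[[0,0,0,0,1],[0,0,0,0,1],[0,0,0,0,1],[0,0,0,0,1],[0,0,-2,0,1]]]'
python3 jog.py '[[[0,0,-3,0,1],[0,0,-3.5,0,1],[0,0,-1.5,0,1],[0,0,0,0,0.6],[0,0,0,0,0.6]]]'
python3 - <<'E'
from h import *
import cv2
goto([556.7,-196.5,200],1.620)
cv2.imwrite("pics/s2.png",cv2.resize(manip.camera("scene")[140:280,270:410,::-1],None,fx=4,fy=4,interpolation=2))
E
```

```text
clock: 5.45
position: [617.0, 182.9, 143.3]
eef_rot: [0.492, -3.096, 0.002]
force: [0.9, 0.4, -0.4]
opening: 1.005
gripper_force: 0.0
clock: 5.95
position: [618.8, 183.6, 225.9]
eef_rot: [0.494, -3.102, -0.001]
force: [0.4, 0.3, -1.4]
opening: 0.694
gripper_force: 0.0
t 5.95 shift [  80.7 -376.6   25.8] turn 0.266 pos [618.8 183.6 225.9] zax [-0.001  0.    -1.   ] F [ 0.4  0.3 -1.4] op 0.694 g 0.0 q6 -1.7847242087193256
```

View pics/s2.png

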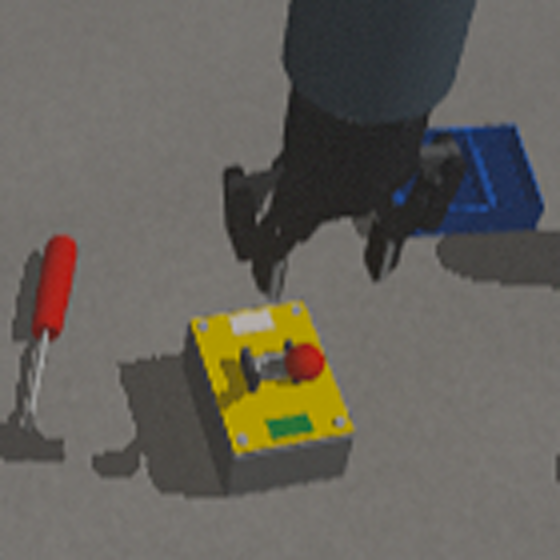

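The ball is now at crop (304,362), leaning towards the green mark. I'll check that position numerically while moving to the dial.

```bash
python3 jog.py '[[[0,0,0,0.133,0.6],[0,0,0,0.133,0.6],[0.8,-3.77,0,0,0.6],[0.8,-3.77,0,0,0.6],[0.8,-3.77,0,0,0.6]]]'>/dev/null
python3 jog.py '[[[0.8,-3.77,0,0,0.6],[0.8,-3.77,0,0,0.6],[0.8,-3.77,0,0,0.6],[0.8,-3.77,0,0,0.6],[0.8,-3.77,0,0,0.6]]]'>/dev/null
python3 jog.py '[[[0.8,-3.77,0,0,0.6],[0.8,-3.77,0,0,0.6],[0,0,0,0,0.6],[0,0,0,0,0.6]]]'
python3 - <<'E'
from h import *
goto([556.7,-196.5,92],1.620)
print(ray("scene",crop([304,362],4,270,140),138.2),"expect",573+45.6,168.5+14.9)
E
```

```text
clock: 7.4
position: [557.1, -197.5, 224.8]
eef_rot: [0.075, -3.138, -0.001]
force: [-0.5, 0.2, 0.2]
opening: 0.601
gripper_force: 0.0
t 7.4 shift [  0.    0.9 132.8] turn -0.001 pos [ 557.1 -197.5  224.8] zax [-0.003  0.001 -1.   ] F [-0.5  0.2  0.2] op 0.601 g 0.0 q6 -1.4461230164519165
[[619.10948916 183.62663884 138.2       ]] expect 618.6 183.4
```

The isolator is fully on (measured within 1 mm of the expected point). Now down onto the bar to grip it.

In the tool's units: 1 mm is 0.1, 35 mm is 3.5.

```bash
python3 jog.py '[[[0,0.1,3,0,0.6],[0,0,3.5,0,0.6],[0,0,3.5,0,0.6],[0,0,2.2,0,0.6],[0,0,1,0,0.6]]]'
python3 jog.py '[[[0,0,0,0,0.6],[0,0,0,0,0],[0,0,0,0,0],[0,0,0,0,0],[0,0,0,0,0]]]' 80
python3 jog.py '[[[0,0,0,0,0],[0,0,0,0,0]]]'
python3 -c "
from h import *
goto([556.7,-196.5,92],1.620)"
```

```text
clock: 7.9
position: [556.3, -194.3, 91.1]
eef_rot: [0.08, -3.135, -0.002]
force: [0.1, -0.2, 0.0]
opening: 0.601
gripper_force: 0.0
clock: 8.4
position: [558.9, -196.7, 96.1]
eef_rot: [-0.078, 3.138, -0.002]
force: [-0.5, -3.0, 4.7]
opening: 0.155
gripper_force: 78.6
clock: 8.6
position: [558.9, -196.6, 96.1]
eef_rot: [-0.078, 3.138, -0.002]
force: [0.2, -2.7, 5.6]
opening: 0.153
gripper_force: 78.8
t 8.6 shift [2.2 0.3 4. ] turn 0.001 pos [ 558.9 -196.6   96.1] zax [ 0.003 -0.001 -1.   ] F [ 0.2 -2.7  5.6] op 0.153 g 78.75993847846985 q6 -1.4475186991842264
```

In the tool's units: -0.2 mm is -0.02.

```bash
python3 jog.py '[[[0,-0.02,0,0.1,0],[0,-0.02,0,0.1,0],[0,-0.02,0,0.1,0],[0,-0.02,0,0.1,0],[0,0,0,0,0]]]'
python3 jog.py '[[[0,-0.02,0,0.1,0],[0,-0.02,0,0.1,0],[0,-0.02,0,0.1,0],[0,-0.02,0,0.1,0],[0,0,0,0,0]]]'
python3 jog.py '[[[0,-0.02,0,0.1,0],[0,-0.02,0,0.1,0],[0,-0.02,0,0.1,0],[0,-0.02,0,0.1,0],[0,0,0,0,0]]]'
python3 - <<'E'
from h import *
import cv2
goto([556.7,-196.5,92],0.42)
print(manip.get_obs()["moment"])
def c(n,x,y,w,h): return cv2.resize(manip.camera(n)[y:y+h,x:x+w,::-1],None,fx=5,fy=5,interpolation=2)
cv2.imwrite("pics/d1.png",np.hstack([c("scene",175,180,75,80),c("side",275,240,75,80)]))
E
```

```text
clock: 9.1
position: [558.9, -197.1, 96.1]
eef_rot: [0.55, 3.09, -0.001]
force: [-0.4, 0.9, 6.0]
opening: 0.148
gripper_force: 78.9
clock: 9.6
position: [558.7, -197.5, 96.1]
eef_rot: [1.153, 2.919, 0.001]
force: [-0.7, 1.4, 6.0]
opening: 0.147
gripper_force: 78.9
clock: 10.1
position: [558.4, -197.7, 96.1]
eef_rot: [1.709, 2.631, 0.003]
force: [0.9, 1.2, 6.0]
opening: 0.153
gripper_force: 78.8
t 10.1 shift [ 1.8 -1.1  4.1] turn -0.001 pos [ 558.4 -197.7   96.1] zax [ 0.004 -0.    -1.   ] F [0.9 1.2 6. ] op 0.153 g 78.83743286132812 q6 -2.6463134773479062
[ 0.5115304  -0.24820551  0.20462996]
```

View pics/d1.png

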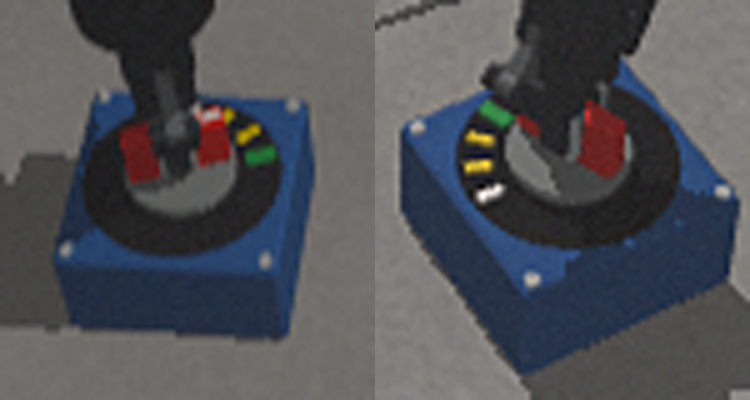

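The grip holds: the bar's white end has swung to crop (210,113), towards the green mark (260,156), and the moment is about 0.2 N m. I'll compare the bar's corners with a projection to get the dial angle.

```bash
python3 - <<'E'
from h import *
import cv2
def proj(n,P):
    I=manip.camera_info(n);T=I["T"];q=(np.array(P)-T[:3,3])@T[:3,:3]
    return np.c_[I["cx"]+I["fx"]*q[:,0]/-q[:,2],I["cy"]-I["fy"]*q[:,1]/-q[:,2]]
s=6;out=[]
for n,x,y in(("scene",180,190),("side",285,245)):
    im=manip.camera(n)[y:y+55,x:x+65,::-1]
    for a,col in((1.1,(255,255,0)),(1.2,(0,255,0)),):
        v=cv2.resize(im,None,fx=s,fy=s,interpolation=2)
        th=.049+np.pi-a;u=np.array([np.cos(th),np.sin(th)]);w=np.array([-u[1],u[0]])
        for z in(81,117):
            P=[np.r_[np.array([556.7,-196.5])+i*30*u+j*7*w,z] for i,j in((1,1),(1,-1),(-1,-1),(-1,1))]
            q=(proj(n,P)-[x,y]+.5)*s-.5
            cv2.polylines(v,[q.round().astype(int)],True,col,1)
        out.append(v)
cv2.imwrite("pics/d2.png",np.vstack([np.hstack(out[:2]),np.hstack(out[2:])])[:, :780][:600] if 0 else cv2.resize(np.vstack([np.hstack(out[:2]),np.hstack(out[2:])]),(700,592)))
E
```

```text
(no output)
```

View pics/d2.png

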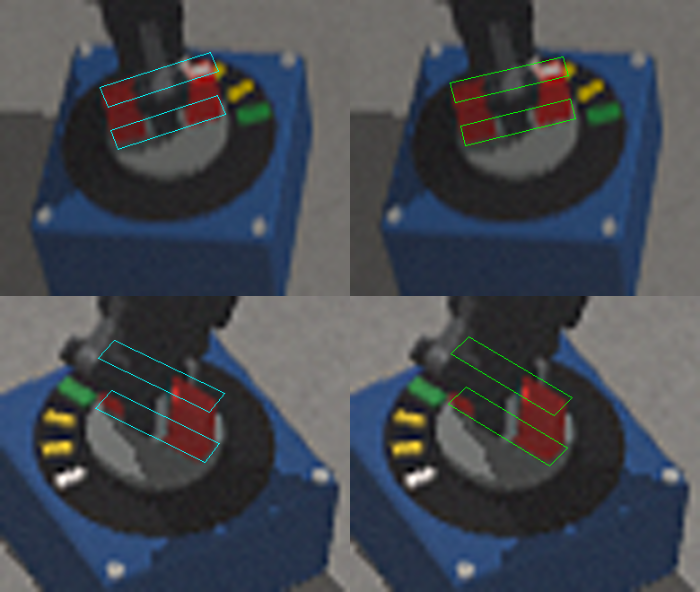

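The 1.2 rad overlay (green) matches the bar in both views, while the 1.1 rad one (cyan) is visibly off. I'll hold for more than two seconds, check, and hand in.

```bash
for i in 1 2 3 4 5; do python3 jog.py '[[[0,0,0,0,0],[0,0,0,0,0],[0,0,0,0,0],[0,0,0,0,0],[0,0,0,0,0]]]' >/dev/null; done
python3 - <<'E'
from h import *
import cv2
goto([556.7,-196.5,92],0.42);print(manip.get_obs()["moment"])
a=cv2.imread("pics/scene0.png").astype(int);im=manip.camera("scene")[:,:,::-1]
cv2.imwrite("pics/d3.png",im)
E
```

```text
t 12.8 shift [ 1.8 -1.1  4.1] turn 0.002 pos [ 558.4 -197.7   96.1] zax [ 0.004 -0.    -1.   ] F [0.7 1.5 5. ] op 0.15 g 78.84268999099731 q6 -2.643489533123155
[ 0.46950961 -0.27628868  0.17909536]
```

View pics/d3.png

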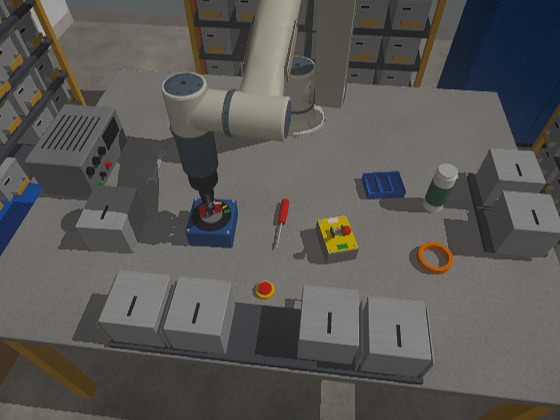

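The toggle at (346,230) is on, the dial at (212,215) is held, and the stop (265,289) and the other things haven't moved.

```bash
python3 -c "
from workcell import manip
print(manip.finish_job())"
```

```text
the job is handed in; nothing more can be done
None
```

I handed the job in at about 13 s with the isolator fully on and the dial gripped at its green third detent, held there for over two seconds; in the last picture the stop button is unpressed and nothing else has moved.

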